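# Set the press gap with the gauge blade and lock it

### The arm

A 6-joint arm with a two-finger parallel gripper is mounted at the origin on a cart in front of the work surface, level with it; the furniture and walls round the work are solid. World frame = base frame: x ahead of the robot, y to its left, z up, the work surface at z = 0. Lengths are in mm, angles in degrees, forces in N, time in s.
With the tool pointing down it reaches from about 425 to 950 mm from the base axis. Payload 3.5 kg.
Tool frame: the origin (TCP) lies at the very end of the fingers, on their centre line; the grasp point (between the pads) lies manip.grip_point_offset behind it (manip.grip_point_offset is the distance from the TCP to the grasp point, in mm); z points along the fingers, y is the line along which they close (so a half turn about z gives the same grasp; the last joint's range is limited). The gripper opens to 85 mm and grips with 20 to 120 N. Pads are 22 mm wide; open, the fingers measure 114 mm over their backs; the gripper's body (76 mm by 85 mm) begins 54 mm behind the grasp point. The pads swing forward as they close: fully open they stand 13 mm farther back than shut.
Start: joints at [66.635, 16.404, 90.338, -0, 73.258, -8.594], TCP at [172.057, 652.689, 231.325] pointing down, gripper open.
Joint ranges: [-158.93, 158.93], [-51.34, 127.21], [12.03, 142.37], [-87.48, 267.48], [13.55, 161.25], [-162.69, 162.69]. Speed limits (degrees/s): [159.86, 159.86, 180, 180, 180, 180].

### API

Orientations are given as a 3x3 rotation matrix whose columns are the frame's x, y, z axes.
In Python, from plant import manip gives the robot as it stands.
- The arm moves only by the tool jog_arm, never from a script. Its argument "increments" is a list of rows, each a list of 4 numbers: the shift along the world's x, y, z in mm, then the turn about the world's z in rad. A call has 1 to 20 rows; each row is the pose to reach, as a shift and turn from the pose commanded when the call began; what a row does not reach only later rows make up. A row lasts 1/12 s, in which the tool goes at most 41.7 mm and 7.16 degrees, less where a joint would pass 70% of its speed; a pose out of reach is approached as far as the arm can. A call with a gripper value outside its range is refused whole. "jaw" is the closure, from 0 (fully open) to 1 (shut), set as the call begins (left out, the last holds). The fingers move at their own pace and stop on an object; "grip_force" is the grip in N (left out, the last holds). Time passes only in rows, so rows that repeat a pose let the fingers close. It gives the time, the measured TCP pose, the force, the opening and the grip force at its end, in the units of the state.
- manip.read_state(): the state, without advancing time (a new reading comes with each control period).
- manip.camera(name): name is "scene" or "top"; returns a dict with "pixels" (400x640x3 uint8, red, green, blue), "z_map" (400x640 float32, mm along the optical axis (not along the pixel's ray), 0 where there is no reading), "fov_y" (degrees; the focal length in pixels is half the picture's height over the tangent of half this angle, whatever the lens; pixels are square), "cx", "cy" (the principal point, pixels), "T" (4x4, takes a point from camera to world coordinates). Camera axes: x right, y down, z forward; pixel columns grow to the right and rows downward; lengths in mm; the calibration is good to about 2 mm. A picture is of the moment at which its call begins.
- manip.hand_in(): hands the job in; it is judged then, once.
The state is a dict: "time": time; "q": joint angles; "joint_velocities": joint speeds; "joint_efforts": joint torques, N m; "tool_pos": TCP position; "ee_rot": TCP orientation; "ft_force": force on the tool from outside, world axes, zero at the start; "ft_torque": the same for the moment, N m; "gripper_width": finger opening in mm; "gripper_force": force on a finger pad.
Only numpy, scipy, OpenCV 4.12 (cv2) and the standard library are available. Lean on these libraries where they do the work, as an engineer would, in place of code of your own. Each camera call takes 0.05 s, during which the arm holds its last target. There are 200 camera calls.

### The job

Draw the yellow-handled gauge out of its grey holder by its steel blade, put it down and take it again by the handle, then slide the blade into the gap at the front of the blue press, handle resting on the press's base plate, until the red line on the blade is level with the front face. Let go of the gauge, and then turn the black lock knob on top of the press clockwise to its stop, leaving the gauge in the gap at its line. Do not disturb the two loose jars or the red-capped bottle.

Things in the scene. Friction and masses are not known exactly. Their poses are not given: they have to be found in the camera images.
- gauge_handle (a point): Centre of the loose gauge's yellow handle, 85 long x 28 wide x 30 mm high (underside 15 mm below this point). Flat steel blade ahead of it, tip 122.5 mm ahead. x axis: from handle to blade tip; z: up. The gauge weighs about 150 g and balances about 15 mm behind the handle's front end. At the start the handle is hidden wholly inside the holder and only the blade sticks out.
- gauge_blade (a point): Centre of the gauge's steel blade (80 x 30 x 6 mm), 82.5 mm ahead of the handle's centre and 6 mm above it. Same axes. With the gauge lying on the worktop this point is 21 mm up; in the holder 25 mm up.
- gauge_line (a point): Middle of the 3 mm wide red line across the blade: 50 mm behind the blade tip and 30 mm ahead of the handle's front end, at mid-thickness of the blade. Same axes.
- holder: Grey plastic gauge holder, fixed, 96 long x 42 wide x 44 mm high, with a 70 mm wide foot. Origin under the mouth at worktop level. x axis points out of the mouth, the way the gauge is drawn; the pocket runs 92 mm to -x, 34 mm wide, floor 4 mm and roof underside 40 mm above the worktop, closed at the back. (A tall analyser fills x > 0.43, y from -0.03 to 0.48, left of the work.)
- gap_mouth (a point): Point in the mouth of the gap, in the front face of the fixed blue press, midway across it and 29 mm up: the blade's mid-height when the handle rests on the base plate. x axis points into the gap, which is 36 mm wide (y), 80 mm deep, open from 23.5 to 36.5 mm up. Base plate: top 8 mm up, 84 mm wide, reaching 125 mm out in front of the face. Head: 90 mm wide, 110 mm deep, 60 mm high.
- knob_grip (a point): Middle of the black bar of the lock knob on top of the press, on its vertical axis, 45 mm behind the front face, 82 mm above the worktop. The bar is 62 mm long, 14 mm wide and 24 mm high (underside of the bar 70 mm, top 94 mm above the worktop). The y axis lies along the bar and turns with it; at joint value 0 it is parallel to the y axis of the gap mouth.
- lock_knob (a joint): Turn of the lock knob, rad: grows clockwise as seen from above; it starts loose between 0 and 0.3, the stop is at 1.4. Stays where it is left; takes about 0.1 N m to turn.
- jar_1: White screw-top specimen jar, 41 mm across, 58 mm high, loose bystander; origin under it.
- jar_2: White screw-top specimen jar, 41 mm across, 58 mm high, loose bystander; origin under it.
- dropper_1: Small white bottle with red cap, 28 mm across, 70 mm high, loose bystander; origin under it.

How it is judged:
By the outcome, as a careful person would: the job done as asked, in the order asked, and still so for the second after the job is handed in, with the robot touching nothing.
It also fails if it takes over 66 s, if anything falls off the work surface, if the arm or the gripper's body presses on something with over 40 N, if the wrist force passes 120 N, or if a joint passes its speed limit or range.

## Working session

There is one attempt and no reset: what is moved stays moved. The work goes in short steps, Python scripts to look and compute and a tool call to move; the robot and the scene stay as the last step left them, time stands still between calls to the robot, and variables do not carry over. Pictures are saved under pics/ and viewed, at most 10 in all, crops included, and the job is handed in when it is done.

Besides the shell and the picture viewer there is one more tool, called after "Request:" as name(argument=value, ...) on one line, values as JSON. jog_arm: Moves the arm, as the interface text tells. Its arguments: {"type":"object","properties":{"increments":{"type":"array","items":{"type":"array","items":{"type":"number"}}},"jaw":{"type":"number"},"grip_force":{"type":"number"}},"required":["increments"]}

```bash
mkdir -p pics; cat > h.py <<'E'
import numpy as np, cv2
from plant import manip
def cam(n):
    c=manip.camera(n); return c
def world(c):
    h,w=c["z_map"].shape; f=h/2/np.tan(np.radians(c["fov_y"])/2)
    v,u=np.mgrid[:h,:w]; z=c["z_map"].astype(float)
    P=np.stack([(u-c["cx"])/f*z,(v-c["cy"])/f*z,z,np.ones_like(z)],-1)@np.array(c["T"]).T
    P=P[...,:3]; P[z==0]=np.nan; return P
def save(c,n): cv2.imwrite(f"pics/{n}.png",c["pixels"][...,::-1])
E
python3 - <<'E'
from h import *
s=manip.read_state()
print({k:np.round(s[k],3).tolist() for k in s}, manip.grip_point_offset)
ims=[]
for n in("scene","top"):
    c=cam(n); save(c,n+"0"); print(n,np.round(c["T"],3).tolist(),c["fov_y"]); np.savez(f"{n}0.npz",P=world(c),rgb=c["pixels"])
E
```

```text
{'time': 0.0, 'q': [66.634, 16.454, 90.423, 0.001, 73.257, -8.595], 'joint_velocities': [0.027, 0.086, -0.001, -0.069, -0.032, -0.037], 'joint_efforts': [0.0, -40.599, -29.262, -0.0, 0.006, -0.0], 'tool_pos': [171.811, 652.091, 229.933], 'ee_rot': [[-0.967, 0.255, -0.001], [0.255, 0.967, -0.002], [0.0, -0.002, -1.0]], 'ft_force': [-0.233, -0.028, -0.614], 'ft_torque': [0.036, 0.041, 0.022], 'gripper_force': 0.0, 'gripper_width': 85.339} 18.700000000000003
scene [[-0.871, -0.375, 0.319, 258.764], [-0.492, 0.669, -0.557, 110.324], [-0.005, -0.642, -0.767, 738.484], [0.0, 0.0, 0.0, 1.0]] 49.48444238279673
top [[-0.005, -0.99, 0.142, 387.796], [-1.0, 0.002, -0.019, -345.837], [0.018, -0.143, -0.99, 921.269], [0.0, 0.0, 0.0, 1.0]] 56.91558509785439
```

View pics/scene0.png

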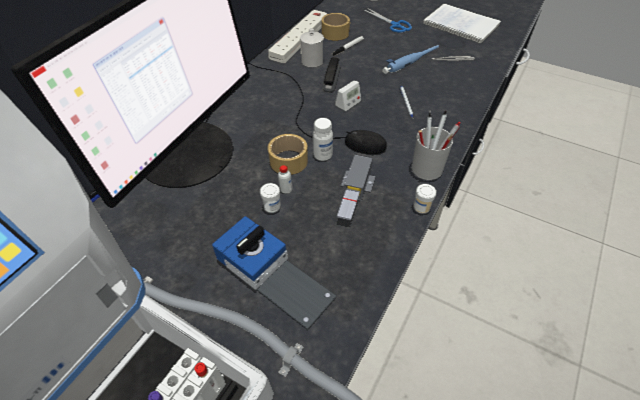

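View pics/top0.png

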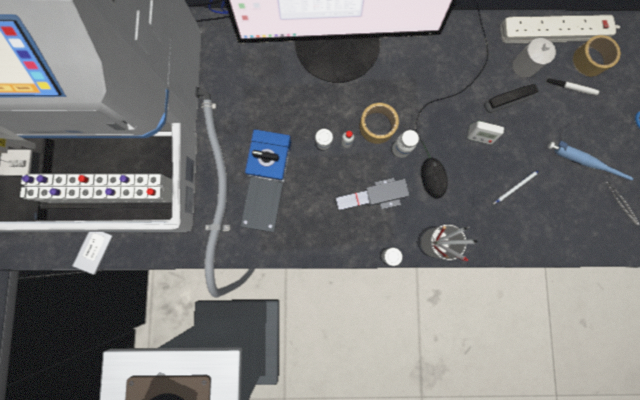

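The top view shows the holder at about (388,192) with the blade at (352,200) pointing left (+y). The blue press is at (268,155), with its base plate running down to (262,228). The jars are at (324,140) and (393,257), and the dropper is at (348,140). Next I'll measure these.

```bash
python3 - <<'E'
from h import *
def rect(p):
    r=cv2.minAreaRect(p[:,:2].astype(np.float32)); b=cv2.boxPoints(r)
    return np.round(b,1).tolist(), np.round(r[0],1), np.round(r[1],1), round(r[2],2)
for n in("top0","scene0"):
    d=np.load(n+".npz"); P=d["P"]; hsv=cv2.cvtColor(d["rgb"],cv2.COLOR_RGB2HSV)
    if n=="top0": R=dict(press=(230,310,125,235),gauge=(330,415,172,215),jar1=(312,335,126,153),drop=(341,356,128,150),jar2=(380,405,244,268))
    else: R=dict(press=(205,340,210,330),gauge=(333,378,150,228),jar1=(258,283,180,216),drop=(275,296,162,195),jar2=(410,440,180,216))
    print("==",n)
    def sel(k,lo,hi,extra=None):
        a,b,c,e=R[k]; Q=P[c:e,a:b]; m=(Q[...,2]>lo)&(Q[...,2]<hi)
        if extra is not None: m&=extra[c:e,a:b]
        m=m.astype(np.uint8)
        nn,l,st,_=cv2.connectedComponentsWithStats(m)
        m=l==1+np.argmax(st[1:,4]); return Q[m]
    for k,lo,hi in(("press",53,66),("press",4,13),("gauge",38,50),("gauge",22,34),("press",86,100),("jar1",52,64),("drop",62,76),("jar2",52,64)):
        q=sel(k,lo,hi); print(k,lo,len(q),"zmed",round(np.median(q[:,2]),1),*rect(q))
    red=((hsv[...,0]<8)|(hsv[...,0]>172))&(hsv[...,1]>90)
    q=sel("gauge",15,40,red); print("line",len(q),q.mean(0).round(1),rect(q))
E
```

```text
== top0
press 53 1450 zmed 60.1 [[551.7999877929688, -263.0], [660.5, -281.0], [675.4000244140625, -191.1999969482422], [566.7000122070312, -173.1999969482422]] [ 613.6 -227.1] [ 91.1 110.2] 80.58
press 4 1694 zmed 8.3 [[429.0, -241.60000610351562], [553.0, -262.5], [567.5, -175.8000030517578], [443.5, -154.89999389648438]] [ 498.3 -208.7] [ 87.9 125.7] 80.45
gauge 38 687 zmed 44.2 [[493.20001220703125, -474.29998779296875], [514.5999755859375, -568.5], [555.5999755859375, -559.2000122070312], [534.2000122070312, -465.0]] [ 524.4 -516.8] [42.  96.7] 12.81
gauge 22 397 zmed 28.1 [[482.20001220703125, -398.3999938964844], [500.29998779296875, -475.1000061035156], [532.9000244140625, -467.3999938964844], [514.7000122070312, -390.70001220703125]] [ 507.5 -432.9] [33.4 78.8] 13.3
press 86 170 zmed 93.4 [[591.2000122070312, -255.10000610351562], [605.0999755859375, -257.6000061035156], [615.9000244140625, -196.0], [602.0, -193.5]] [ 603.6 -225.5] [62.6 14.1] 80.02
jar1 52 222 zmed 57.5 [[636.0, -381.70001220703125], [675.5999755859375, -382.20001220703125], [676.0999755859375, -343.2999877
[... 1952 characters left out ...]
875]] [ 654.6 -360.8] [37.9 40.8] 34.12
drop 62 48 zmed 67.5 [[651.0999755859375, -426.6000061035156], [664.2999877929688, -428.79998779296875], [666.9000244140625, -413.3999938964844], [653.7000122070312, -411.20001220703125]] [ 659. -420.] [15.6 13.4] 80.58
jar2 52 234 zmed 56.4 [[343.79998779296875, -507.5], [357.79998779296875, -543.9000244140625], [392.8999938964844, -530.4000244140625], [378.8999938964844, -494.0]] [ 368.3 -518.9] [37.5 39. ] 21.06
line 18 [ 506.3 -442.7   27.6] ([[493.1000061035156, -443.8999938964844], [493.79998779296875, -447.5], [521.7999877929688, -441.79998779296875], [521.0999755859375, -438.20001220703125]], array([ 507.5, -442.9]), array([28.6,  3.7]), 11.58)
```

```bash
python3 - <<'E'
from h import *
A=np.concatenate([np.load(n+"0.npz")["P"].reshape(-1,3) for n in("top","scene")]); A=A[~np.isnan(A[:,0])]
print("rows x, cols y from -60 step 60: max z")
for x in range(200,800,40):
    print(x,[int(q.max()) if len(q:=A[(A[:,0]>=x)&(A[:,0]<x+40)&(A[:,1]>=y)&(A[:,1]<y+60)][:,2])else None for y in range(-180,540,60)])
import plant; print([a for a in dir(manip) if a[0]!='_'])
E
```

```text
rows x, cols y from -60 step 60: max z
200 [-788, -790, -788, -785, -792, -791, -791, -788, -790, 2, -58, None]
240 [-788, -15, -788, -787, -791, -789, -789, -789, -786, 5, -58, None]
280 [-789, 23, -788, -787, -791, -792, -790, -789, -789, 3, -58, None]
320 [4, 34, 4, 4, 5, 6, 13, 8, 4, 4, 1, None]
360 [5, 35, 4, 6, 6, 13, 13, 5, 4, 5, 3, None]
400 [6, 31, 91, 91, 91, 91, 91, 91, 92, 68, 3, None]
440 [12, 29, 95, 91, 91, 91, 91, 91, 91, 21, 18, None]
480 [14, 24, 128, 140, 140, 129, 141, 129, 51, 21, 19, None]
520 [16, 23, 128, 129, 140, 139, 140, 141, None, 21, 21, None]
560 [61, 23, 113, 43, 22, 21, 223, 21, 118, 85, 18, None]
600 [57, 26, 410, 417, 416, 398, 321, 250, 140, 80, 31, None]
640 [5, 28, 473, 477, 476, 22, 22, 22, 88, 58, 15, None]
680 [4, 36, 496, 496, 478, 84, None, None, None, None, None, None]
720 [4, 43, 462, None, None, None, None, None, None, None, None, None]
760 [4, 40, 406, None, None, None, None, None, None, None, None, None]
['MotionError', 'camera', 'grip_point_offset', 'hand_in', 'read_state']
```

Request:
jog_arm(increments=[[0,-33,20,0],[0,-67,40,0],[0,-100,60,0],[0,-133,80,0],[0,-167,100,0],[10,-200,120,0],[30,-235,140,0],[55,-270,150,0],[80,-305,150,0],[105,-335,150,0],[105,-335,150,0]])

```text
time: 1.02
tool_pos: [280.1, 313.5, 381.4]
ee_rot: [[-0.965, 0.262, 0.002], [0.262, 0.965, -0.002], [-0.003, -0.001, -1.0]]
ft_force: [0.2, -0.1, 0.0]
gripper_width: 85.4
gripper_force: 0.0
```

Request:
jog_arm(increments=[[20,-30,0,0],[35,-60,0,0],[50,-95,0,0],[62,-130,0,0],[72,-165,0,0],[80,-200,0,0],[87,-240,0,0],[90,-275,0,0],[90,-310,0,0],[90,-310,0,0]])

```text
time: 1.85
tool_pos: [367.0, 3.0, 380.5]
ee_rot: [[-0.965, 0.264, -0.002], [0.264, 0.965, -0.002], [0.001, -0.002, -1.0]]
ft_force: [0.2, 0.5, -0.8]
gripper_width: 85.2
gripper_force: 0.0
```

Request:
jog_arm(increments=[[0,-40,0,0],[0,-80,0,0],[0,-120,0,-0.1],[10,-158,-5,-0.2],[25,-195,-10,-0.32],[40,-230,-25,-0.44],[55,-265,-40,-0.56],[70,-300,-60,-0.68],[85,-330,-80,-0.79],[100,-360,-100,-0.9],[115,-390,-120,-0.99],[128,-415,-145,-1.06],[137,-435,-175,-1.085],[140.5,-447.7,-210,-1.085],[140.5,-447.7,-245,-1.085],[140.5,-447.7,-275,-1.085],[140.5,-447.7,-281,-1.085],[140.5,-447.7,-281,-1.085],[140.5,-447.7,-281,-1.085]])

```text
time: 3.43
tool_pos: [508.5, -439.7, 101.3]
ee_rot: [[-0.227, 0.974, 0.001], [0.974, 0.227, -0.001], [-0.001, 0.001, -1.0]]
ft_force: [0.6, -0.9, 0.9]
gripper_width: 85.2
gripper_force: 0.0
```

```bash
python3 - <<'E'
from h import *
c=cam("scene"); print(manip.read_state()["tool_pos"]); cv2.imwrite("pics/a.png",cv2.resize(c["pixels"][100:260,250:450,::-1],None,fx=3,fy=3))
E
```

```text
[ 509.08078483 -440.63448017  102.9715147 ]
```

View pics/a.png

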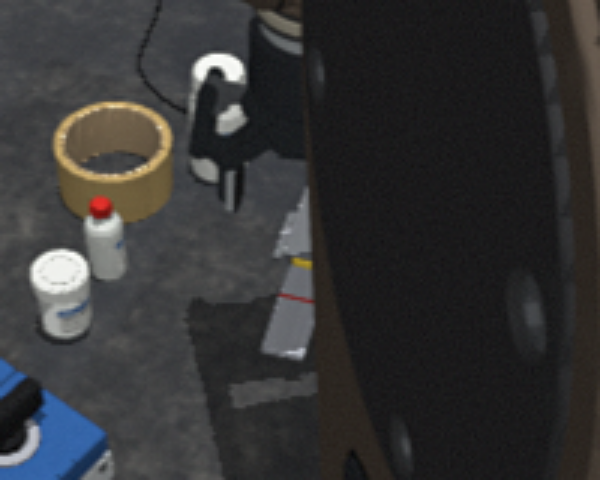

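Request:
jog_arm(increments=[[0,0,-35,0],[0,0,-70,0],[0,0,-85,0],[0,0,-94,0],[0,0,-94,0],[0,0,-94,0]])

```text
time: 3.98
tool_pos: [508.5, -441.0, 8.2]
ee_rot: [[-0.226, 0.974, 0.002], [0.974, 0.226, -0.002], [-0.002, 0.001, -1.0]]
ft_force: [0.1, -0.4, 0.5]
gripper_width: 85.5
gripper_force: 0.0
```

Request:
jog_arm(increments=[[0,0,0,0],[0,0,0,0],[0,0,0,0],[0,0,0,0],[0,0,0,0],[0,0,0,0],[0,0,0,0],[0,0,0,0],[0,0,0,0],[0,0,0,0]], jaw=1, grip_force=70)

```text
time: 4.82
tool_pos: [507.8, -440.2, 7.0]
ee_rot: [[-0.226, 0.974, 0.0], [0.974, 0.226, -0.0], [-0.0, 0.0, -1.0]]
ft_force: [-2.1, 2.3, 6.1]
gripper_width: 28.4
gripper_force: 68.8
```

Request:
jog_arm(increments=[[-1.1,4.9,0,0],[-2.7,11.7,0,0],[-4.9,21.4,0,0],[-7.2,31.2,0,0],[-9.4,40.9,0,0],[-11.7,50.7,0,0],[-13.9,60.4,0,0],[-16.2,70.1,0,0],[-18.4,79.9,0,0],[-20.7,89.6,0,0],[-22.5,97.4,0,0],[-24.3,105.2,0,0],[-24.7,107.2,0,0],[-24.7,107.2,0,0]])

```text
time: 5.98
tool_pos: [482.3, -331.6, 5.8]
ee_rot: [[-0.227, 0.974, -0.001], [0.974, 0.227, 0.001], [0.001, -0.001, -1.0]]
ft_force: [0.6, 0.8, -0.6]
gripper_width: 28.6
gripper_force: 69.0
```

```bash
python3 - <<'E'
from h import *
c=cam("top"); s=manip.read_state(); print(s["tool_pos"],s["ft_force"],s["gripper_width"]); cv2.imwrite("pics/b.png",cv2.resize(c["pixels"][120:280,230:430,::-1],None,fx=3,fy=3))
E
```

```text
[ 482.70272235 -332.3985126     6.08162504] [-0.44651152 -0.74732248 -2.26334922] 28.034849533837015
```

View pics/b.png

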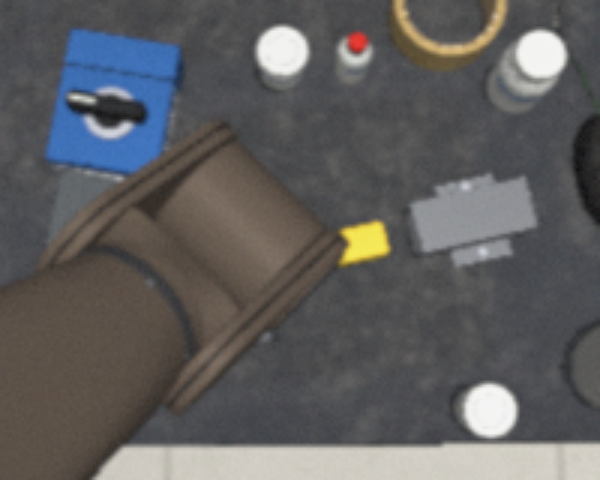

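The top crop shows the yellow handle's rear (365,243) clear of the holder mouth (412,235). Now I'll lower it and release.

Request:
jog_arm(increments=[[0,0,-1.5,0],[0,0,-3,0],[0,0,-4,0],[0,0,-4,0],[0,0,-4,0]])

```text
time: 6.45
tool_pos: [483.1, -333.3, 3.2]
ee_rot: [[-0.226, 0.974, 0.0], [0.974, 0.226, -0.0], [-0.0, 0.0, -1.0]]
ft_force: [-2.4, 2.5, 5.0]
gripper_width: 28.0
gripper_force: 69.6
```

Request:
jog_arm(increments=[[0,0,0,0],[0,0,0,0],[0,0,0,0],[0,0,0,0],[0,0,0,0],[0,0,0,0],[0,0,20,0],[0,0,60,0],[0,0,100,0],[0,40,140,0],[0,80,140,0],[0,120,140,0],[0,160,140,0],[0,190,140,0],[0,190,140,0]], jaw=0)

```text
time: 7.7
tool_pos: [481.9, -137.2, 141.9]
ee_rot: [[-0.231, 0.973, -0.001], [0.973, 0.231, 0.003], [0.003, -0.001, -1.0]]
ft_force: [0.1, -0.8, 0.2]
gripper_width: 85.4
gripper_force: 0.0
```

```bash
cat > g.py <<'E'
from h import *
import sys
for n in sys.argv[1:]:
    c=cam(n); P=world(c); hsv=cv2.cvtColor(c["pixels"],cv2.COLOR_RGB2HSV)
    w=(P[...,0]>420)&(P[...,0]<620)&(P[...,1]>-475)&(P[...,1]<-190)
    y=(abs(hsv[...,0].astype(int)-26)<7)&(hsv[...,1]>120)&w&(P[...,2]>24)&(P[...,2]<55)
    r=((hsv[...,0]<8)|(hsv[...,0]>172))&(hsv[...,1]>80)&w&(P[...,2]>10)&(P[...,2]<45)
    for k,m in(("yel",y),("red",r)):
        q=P[m]
        if len(q)<4: print(n,k,len(q)); continue
        t=cv2.minAreaRect(q[:,:2].astype(np.float32)); print(n,k,len(q),np.round(q.mean(0),1),np.round(cv2.boxPoints(t),1).tolist(),t[1:])
    cv2.imwrite(f"pics/g_{n}.png",cv2.resize(c["pixels"][100:340,200:440,::-1],None,fx=2.4,fy=2.4))
s=manip.read_state(); print(s["tool_pos"])
E
python3 g.py top scene
```

```text
top yel 392 [ 499.6 -407.3   29.8] [[477.5, -369.3999938964844], [495.0, -451.20001220703125], [522.5999755859375, -445.3999938964844], [505.20001220703125, -363.5]] ((28.288516998291016, 83.67304992675781), 12.02513313293457)
top red 11 [ 484.4 -335.6   24.5] [[471.6000061035156, -337.79998779296875], [472.0, -339.5], [498.3999938964844, -333.0], [498.0, -331.20001220703125]] ((27.190820693969727, 1.7721428871154785), 13.889098167419434)
scene yel 0
scene red 0
[ 482.853576   -141.60805936  142.4159743 ]
```

Request:
jog_arm(increments=[[2,-41,0,0],[4,-82,0,0],[6,-123,0,0],[8,-164,0,0],[10,-205,-20,0],[12,-235,-40,0],[12,-244,-65,0],[12,-244,-95,0],[12,-244,-120,0],[12,-244,-132,0],[12,-244,-137,0],[12,-244,-137,0],[12,-244,-137,0]])

```text
time: 8.88
tool_pos: [495.5, -387.9, 6.6]
ee_rot: [[-0.226, 0.974, 0.001], [0.974, 0.226, -0.002], [-0.002, 0.001, -1.0]]
ft_force: [0.2, -0.5, 0.2]
gripper_width: 85.3
gripper_force: 0.0
```

Request:
jog_arm(increments=[[0,0,0,0],[0,0,0,0],[0,0,0,0],[0,0,0,0],[0,0,0,0],[0,0,0,0],[0,0,0,0],[0,0,0,0],[0,0,0,0],[0,0,0,0]], jaw=1, grip_force=60)

```text
time: 9.72
tool_pos: [495.4, -387.3, 6.3]
ee_rot: [[-0.226, 0.974, 0.001], [0.974, 0.226, -0.001], [-0.001, 0.001, -1.0]]
ft_force: [-0.3, 0.2, 5.6]
gripper_width: 26.9
gripper_force: 60.7
```

Request:
jog_arm(increments=[[0,0,15,0],[0,0,45,0],[0,0,80,-0.1],[0,8,110,-0.22],[-4,20,110,-0.34],[-8,32,110,-0.46],[-12,44,110,-0.58],[-17,57,110,-0.7],[-22,70,110,-0.82],[-27,83,110,-0.94],[-32,96,110,-1.06],[-37,110,110,-1.18],[-42,124,110,-1.3],[-47,138,110,-1.42],[-52,152,110,-1.54],[-57,166,110,-1.66],[-62,178,110,-1.78],[-66,187,110,-1.89],[-67,191.6,110,-1.966],[-67,191.6,110,-1.966]])

```text
time: 11.38
tool_pos: [426.7, -193.7, 114.8]
ee_rot: [[0.986, -0.167, -0.002], [-0.167, -0.986, 0.001], [-0.002, -0.001, -1.0]]
ft_force: [0.4, 0.3, -1.4]
gripper_width: 26.9
gripper_force: 59.9
```

```bash
python3 - <<'E'
from h import *
s=manip.read_state(); print(s["tool_pos"],s["ee_rot"],s["ft_torque"],s["gripper_width"])
for n in("top","scene"):
    c=cam(n); P=world(c); np.savez(n+"1.npz",P=P,rgb=c["pixels"]); save(c,n+"1")
E
python3 -c "
import cv2,numpy as np
a=cv2.imread('pics/top1.png')[100:300,180:380];b=cv2.imread('pics/scene1.png')[180:380,180:380]
cv2.imwrite('pics/c.png',cv2.resize(np.hstack([a,b]),None,fx=2,fy=2))"
```

```text
[ 426.72782251 -193.67858782  114.77368438] [[ 0.98599448 -0.16676915 -0.00171429]
 [-0.16676675 -0.9859953   0.00145827]
 [-0.00193347 -0.00115196 -0.99999747]] [-0.08221707  0.08684943 -0.00091269] 26.882310127285766
```

View pics/c.png

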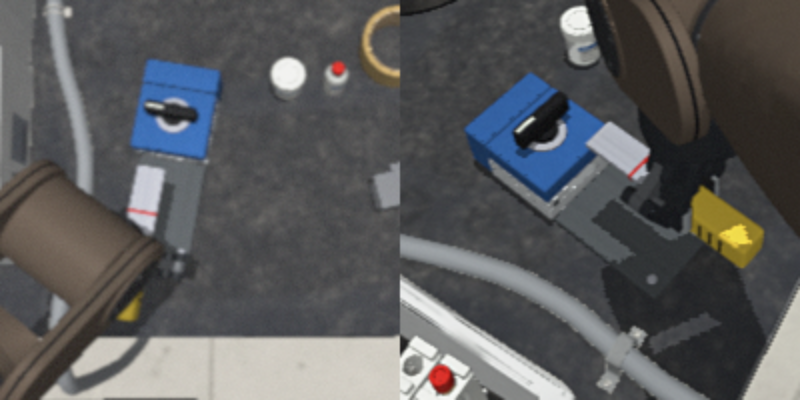

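```bash
cat > m.py <<'E'
from h import *
th=np.radians(-9.6); u=np.array([np.cos(th),np.sin(th)]); v=np.array([-u[1],u[0]])
F=dict(top=np.array([559.25,-218.1]),scene=np.array([557.65,-216.55]))
def meas(n,P,rgb,lo,hi):
    hsv=cv2.cvtColor(rgb,cv2.COLOR_RGB2HSV); d=P[...,:2]-F[n]; a=d@u; b=d@v
    box=(abs(b)<40)&(a>-140)&(a<15)&(P[...,2]>lo)&(P[...,2]<hi)
    red=((hsv[...,0]<8)|(hsv[...,0]>172))&(hsv[...,1]>70)&box
    bl=(hsv[...,1]<60)&(hsv[...,2]>110)&box
    for k,m in(("red",red),("blade",bl)):
        if m.sum()<4: print(n,k,m.sum()); continue
        p=np.stack([a[m],b[m]],-1); r=cv2.minAreaRect(p.astype(np.float32))
        print(n,k,m.sum(),"z",np.median(P[m][:,2]).round(1),"mean",p.mean(0).round(1),np.round(cv2.boxPoints(r),1).tolist(),np.round(r[2],1))
    # blade centreline fit
    if bl.sum()>40:
        s=a[bl]; aa=[];bb=[]
        for t in np.arange(s.min()+2,s.max()-2,3):
            w=b[bl][abs(s-t)<1.5]
            if len(w)>3: aa.append(t); bb.append((w.max()+w.min())/2)
        print("  centreline slope,b at mid",np.degrees(np.polyfit(aa,bb,1)[0]).round(2),np.median(bb).round(2)); 
E
python3 - <<'E'
from m import *
for n in("top","scene"):
    d=np.load(n+"1.npz"); meas(n,d["P"],d["rgb"],120,145)
E
```

```text
top red 24 z 132.7 mean [-80.8   0.6] [[-82.4000015258789, -14.5], [-79.4000015258789, -14.5], [-79.0, 15.800000190734863], [-81.9000015258789, 15.800000190734863]] 89.1
top blade 404 z 132.5 mean [-62.8  -0.6] [[-101.9000015258789, -14.899999618530273], [-30.700000762939453, -15.100000381469727], [-30.600000381469727, 15.699999809265137], [-101.80000305175781, 15.899999618530273]] 89.8
  centreline slope,b at mid 4.55 -0.08
scene red 29 z 131.9 mean [-78.7   5.1] [[-80.5, 15.399999618530273], [-80.19999694824219, -8.0], [-76.0999984741211, -7.900000095367432], [-76.30000305175781, 15.399999618530273]] 0.7
scene blade 480 z 132.0 mean [-55.8   1.1] [[-89.0999984741211, 14.800000190734863], [-89.0999984741211, -15.5], [-28.799999237060547, -15.399999618530273], [-28.899999618530273, 14.899999618530273]] 0.1
  centreline slope,b at mid -6.63 0.05
```

Request:
jog_arm(increments=[[11,-1.8,-25,0],[21.7,-3.7,-55,0],[21.7,-3.7,-80,0],[21.7,-3.7,-93,0],[21.7,-3.7,-98,0],[21.7,-3.7,-100,0],[21.7,-3.7,-100,0],[21.7,-3.7,-100,0],[21.7,-3.7,-100,0]])

```text
time: 12.23
tool_pos: [450.5, -199.7, 16.6]
ee_rot: [[0.986, -0.166, 0.002], [-0.166, -0.986, -0.002], [0.003, 0.001, -1.0]]
ft_force: [0.4, -0.1, -1.6]
gripper_width: 26.6
gripper_force: 60.0
```

```bash
python3 - <<'E'
from m import *
for n in("top","scene"):
    c=cam(n); P=world(c); meas(n,P,c["pixels"],22,45)
s=manip.read_state(); print(s["tool_pos"],s["ft_force"])
E
```

```text
top red 20 z 34.1 mean [-56.3  -1.3] [[-58.0, 13.899999618530273], [-58.0, -16.100000381469727], [-54.599998474121094, -16.100000381469727], [-54.599998474121094, 13.899999618530273]] 0.0
top blade 326 z 34.5 mean [-31.9  -2.3] [[-73.0, -15.600000381469727], [0.4000000059604645, -29.600000381469727], [13.0, 36.70000076293945], [-60.400001525878906, 50.70000076293945]] 79.3
  centreline slope,b at mid 5.32 -1.8
scene red 23 z 34.1 mean [-54.8   3.9] [[-57.900001525878906, -5.0], [-53.0, -5.5], [-51.0, 13.199999809265137], [-55.900001525878906, 13.699999809265137]] 83.9
scene blade 504 z 33.5 mean [-22.9   1.6] [[-66.9000015258789, 12.899999618530273], [-43.099998474121094, -47.70000076293945], [25.799999237060547, -20.700000762939453], [2.0, 39.900001525878906]] 21.4
  centreline slope,b at mid -6.92 -0.97
[ 450.21958257 -199.42197982   16.35060444] [ 0.17764608 -0.06194856 -1.9082002 ]
```

Request:
jog_arm(increments=[[0.2,1.2,-1,0],[0.2,1.2,-2,0],[0.2,1.2,-2,0],[0.2,1.2,-2,0]])

```text
time: 12.67
tool_pos: [450.2, -197.8, 14.3]
ee_rot: [[0.986, -0.166, 0.0], [-0.166, -0.986, -0.0], [0.0, 0.0, -1.0]]
ft_force: [-1.2, 1.9, 5.9]
gripper_width: 26.9
gripper_force: 60.7
```

Request:
jog_arm(increments=[[3.9,-0.7,0,0],[8.9,-1.5,0,0],[13.8,-2.3,0,0],[18.7,-3.2,0,0],[23.7,-4,0,0],[28.6,-4.8,0,0],[33.5,-5.7,0,0],[38.5,-6.5,0,0],[43.4,-7.3,0,0],[47.3,-8,0,0],[49.3,-8.3,0,0],[49.3,-8.3,0,0],[49.3,-8.3,0,0]])

```text
time: 13.75
tool_pos: [499.2, -206.3, 14.3]
ee_rot: [[0.986, -0.166, -0.001], [-0.166, -0.986, -0.0], [-0.001, 0.0, -1.0]]
ft_force: [-3.8, 1.2, 5.7]
gripper_width: 26.9
gripper_force: 60.9
```

```bash
python3 - <<'E'
from m import *
for n in("top","scene"):
    c=cam(n); P=world(c); meas(n,P,c["pixels"],22,45); save(c,n+"2")
s=manip.read_state(); print(s["tool_pos"],s["ft_force"])
a=cv2.imread('pics/top2.png')[130:230,220:320];b=cv2.imread('pics/scene2.png')[215:315,220:320]
cv2.imwrite('pics/d.png',cv2.resize(np.hstack([a,b]),None,fx=4,fy=4))
E
```

```text
top red 0
top blade 14 z 32.0 mean [  0.3 -17.9] [[-0.8999999761581421, -38.599998474121094], [0.8999999761581421, -38.599998474121094], [0.8999999761581421, -4.900000095367432], [-0.8999999761581421, -4.900000095367432]] 90.0
scene red 8 z 30.7 mean [-5.7 11. ] [[-7.800000190734863, 14.199999809265137], [-6.699999809265137, 7.0], [-3.799999952316284, 7.5], [-4.900000095367432, 14.600000381469727]] 8.5
scene blade 85 z 31.3 mean [ 0.1 17.7] [[-13.600000381469727, 38.5], [-9.899999618530273, -4.0], [5.5, -2.700000047683716], [1.899999976158142, 39.79999923706055]] 4.9
  centreline slope,b at mid 27.26 12.84
[ 499.17224999 -206.31312245   14.29087854] [-2.09316359  1.10480231  5.99285156]
```

View pics/d.png

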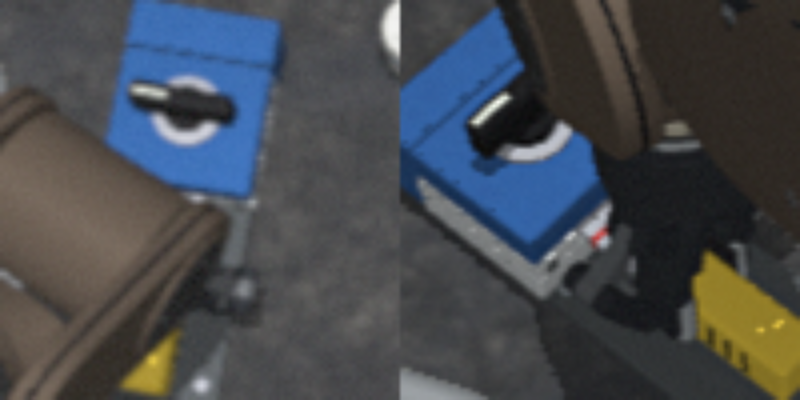

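Request:
jog_arm(increments=[[1.8,-0.3,0,0],[3.6,-0.6,0,0],[5.4,-0.9,0,0],[5.4,-0.9,0,0],[5.4,-0.9,0,0]])

```text
time: 14.27
tool_pos: [504.3, -207.1, 14.3]
ee_rot: [[0.986, -0.166, -0.001], [-0.166, -0.986, -0.0], [-0.001, 0.0, -1.0]]
ft_force: [-3.1, 2.0, 6.5]
gripper_width: 26.9
gripper_force: 60.9
```

Request:
jog_arm(increments=[[0,0,0,0],[0,0,0,0],[0,0,0,0],[0,0,0,0],[0,0,0,0],[0,0,0,0],[0,0,0,0],[0,0,10,0],[0,0,35,0],[0,0,75,0],[0,0,115,0],[-5,-20,140,0],[-10,-60,150,0],[-10,-100,150,0],[-10,-140,150,0],[-10,-180,150,0],[-10,-215,150,0],[-10,-250,150,0],[-10,-250,150,0]], jaw=0)

```text
time: 15.85
tool_pos: [493.3, -463.1, 164.2]
ee_rot: [[0.985, -0.171, 0.001], [-0.171, -0.985, -0.004], [0.002, 0.004, -1.0]]
ft_force: [-0.1, 1.1, 0.8]
gripper_width: 85.1
gripper_force: 0.0
```

```bash
python3 - <<'E'
from m import *
ims=[]
for n in("top","scene"):
    c=cam(n); P=world(c); meas(n,P,c["pixels"],22,45); save(c,n+"3"); np.savez(n+"3.npz",P=P,rgb=c["pixels"])
    hsv=cv2.cvtColor(c["pixels"],cv2.COLOR_RGB2HSV); d=P[...,:2]-F[n]; a=d@u; b=d@v
    m=(abs(hsv[...,0].astype(int)-26)<7)&(hsv[...,1]>120)&(abs(b)<40)&(a>-160)&(a<0)&(P[...,2]>34)&(P[...,2]<42)
    p=np.stack([a[m],b[m]],-1).astype(np.float32); print("yel",m.sum(),np.round(cv2.boxPoints(cv2.minAreaRect(p)),1).tolist(),np.percentile(p[:,0],[1,99]),np.median(P[m][:,2]))
s=manip.read_state(); print(s["tool_pos"],s["ft_force"])
a=cv2.imread('pics/top3.png')[130:230,220:320];b=cv2.imread('pics/scene3.png')[215:315,220:320]
cv2.imwrite('pics/e.png',cv2.resize(np.hstack([a,b]),None,fx=4,fy=4))
E
```

```text
top red 24 z 31.9 mean [-1.4 -1. ] [[-4.099999904632568, -14.5], [1.2000000476837158, -14.600000381469727], [2.0999999046325684, 14.600000381469727], [-3.200000047683716, 14.699999809265137]] 88.2
top blade 163 z 32.1 mean [-15.6  -0.2] [[-32.70000076293945, -40.0], [1.100000023841858, -40.0], [1.100000023841858, 38.20000076293945], [-32.70000076293945, 38.20000076293945]] 90.0
  centreline slope,b at mid 3.91 -0.03
yel 371 [[-116.30000305175781, -12.399999618530273], [-34.29999923706055, -13.300000190734863], [-34.0, 14.399999618530273], [-116.0, 15.199999809265137]] [-114.58028564  -34.84656219] 38.00677626072968
scene red 33 z 31.4 mean [0.  1.6] [[-3.200000047683716, -14.699999809265137], [1.899999976158142, -14.899999618530273], [3.299999952316284, 14.300000190734863], [-1.7999999523162842, 14.5]] 87.3
scene blade 303 z 31.4 mean [-10.3   1.2] [[-31.399999618530273, 37.20000076293945], [-27.700000762939453, -40.400001525878906], [6.800000190734863, -38.79999923706055], [3.200000047683716, 38.900001525878906]] 2.7
  centreline slope,b at mid -4.59 -0.01
yel 612 [[-116.5999984741211, -11.5], [-32.400001525878906, -12.600000381469727], [-32.0, 14.699999809265137], [-116.19999694824219, 15.800000190734863]] [-114.93332672  -33.47571236] 37.11328724501732
[ 493.94588435 -458.06259212  163.53778824] [-0.6269531  -0.05252515 -1.23312418]
```

View pics/e.png

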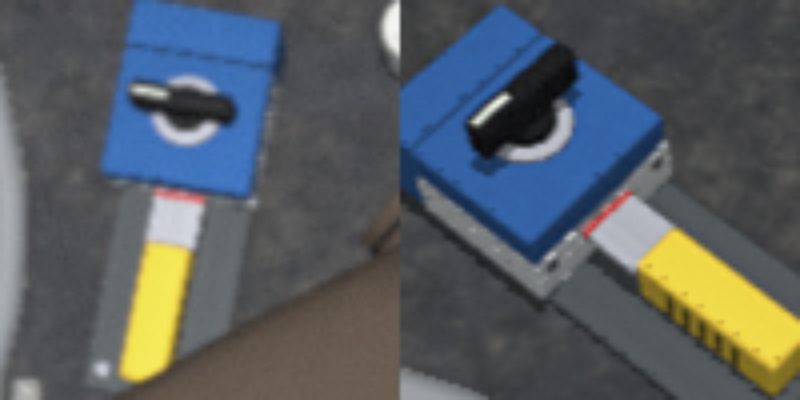

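The crop shows the gauge lying straight on the plate with its line right at the face. I'll refine the line depth with a sub-pixel profile.

```bash
cat > prof.py <<'E'
from m import *
def prof(n,c,z):
    rgb=c["pixels"].astype(np.float32); T=np.linalg.inv(np.array(c["T"])); f=200/np.tan(np.radians(c["fov_y"])/2)
    s=np.arange(-130,10,0.25); acc=0
    for b in np.arange(-8,9,1.0):
        w=F[n]+s[:,None]*u+b*v; p=np.c_[w,np.full(len(s),z),np.ones(len(s))]@T.T
        x=(p[:,0]/p[:,2]*f+c["cx"]).astype(np.float32); y=(p[:,1]/p[:,2]*f+c["cy"]).astype(np.float32)
        acc=acc+cv2.remap(rgb,x[None],y[None],cv2.INTER_LINEAR)[0]/17
    return s,acc
if __name__=="__main__":
  for n in("top","scene"):
    c=cam(n); zb=32 if n=="top" else 31.3
    s,a=prof(n,c,zb); red=a[:,0]-a[:,1]
    sy,ay=prof(n,c,zb+6); yel=ay[:,0]-ay[:,2]
    j=(s>-45)&(s<-20); h=(yel[s<-45][-40:].mean()+yel[(s>-25)&(s<-15)].mean())/2
    print(n,"yel front",s[j][np.argmin(abs(yel[j]-h))])
    i=(sy<-100); h2=(yel[(s>-105)&(s<-95)].mean()+yel[(s>-130)&(s<-125)].mean())/2; print("rear",s[i][np.argmin(abs(yel[i]-h2))])
    k=(s>-12)&(s<8)
    for t,r in zip(s[k][::3],a[k][::3]): print(t,r.round().astype(int).tolist(),end="; ")
    w=np.clip(red[k]-20,0,None); print("\nred centroid",(s[k]*w).sum()/w.sum(),"integral/peak",w.sum()*.25/w.max())
E
python3 prof.py
```

```text
top yel front -33.0
rear -110.5
-11.75 [206, 209, 217]; -11.0 [206, 208, 217]; -10.25 [206, 208, 217]; -9.5 [206, 208, 217]; -8.75 [206, 209, 217]; -8.0 [206, 208, 217]; -7.25 [206, 206, 215]; -6.5 [206, 202, 212]; -5.75 [207, 196, 205]; -5.0 [209, 185, 194]; -4.25 [212, 172, 179]; -3.5 [214, 156, 162]; -2.75 [214, 140, 145]; -2.0 [212, 127, 131]; -1.25 [206, 119, 123]; -0.5 [193, 116, 120]; 0.25 [175, 112, 119]; 1.0 [152, 105, 115]; 1.75 [127, 96, 111]; 2.5 [103, 88, 109]; 3.25 [81, 83, 111]; 4.0 [64, 80, 117]; 4.75 [54, 82, 128]; 5.5 [51, 88, 141]; 6.25 [52, 95, 155]; 7.0 [56, 102, 167]; 7.75 [59, 108, 176]; 
red centroid -1.475268989594906 integral/peak 4.277338
scene yel front -32.5
rear -118.5
-11.75 [178, 182, 191]; -11.0 [178, 182, 191]; -10.25 [178, 182, 191]; -9.5 [178, 181, 190]; -8.75 [178, 181, 190]; -8.0 [178, 182, 191]; -7.25 [178, 182, 191]; -6.5 [177, 183, 192]; -5.75 [177, 184, 193]; -5.0 [177, 184, 193]; -4.25 [177, 182, 191]; -3.5 [179, 174, 182]; -2.75 [182, 156, 164]; -2.0 [188, 131, 136]; -1.25 [194, 103, 106]; -0.5 [197, 82, 83]; 0.25 [193, 77, 77]; 1.0 [180, 86, 87]; 1.75 [161, 97, 99]; 2.5 [138, 104, 107]; 3.25 [117, 105, 109]; 4.0 [99, 99, 106]; 4.75 [81, 89, 100]; 5.5 [64, 77, 95]; 6.25 [48, 65, 91]; 7.0 [36, 57, 87]; 7.75 [28, 51, 84]; 
red centroid -0.04260074276359847 integral/peak 3.3394306
```

Request:
jog_arm(increments=[[0,40,0,0],[0,80,0,0],[0,120,0,0],[0,160,0,0],[0,200,0,0],[5,235,0,0],[10,250,-10,0],[10,250,-40,0],[10,250,-80,0],[10,250,-115,0],[10,250,-138,0],[10,250,-150,0],[10,250,-150,0],[10,250,-150,0],[10,250,-150,0]])

```text
time: 17.3
tool_pos: [506.0, -207.5, 15.5]
ee_rot: [[0.986, -0.166, 0.003], [-0.166, -0.986, -0.002], [0.004, 0.001, -1.0]]
ft_force: [-0.0, -0.2, 0.2]
gripper_width: 85.6
gripper_force: 0.0
```

Request:
jog_arm(increments=[[0,0,0,0],[0,0,0,0],[0,0,0,0],[0,0,0,0],[0,0,0,0],[0,0,0,0],[0,0,0,0],[0,0,0,0],[0,0,0,0]], jaw=1, grip_force=40)

```text
time: 18.05
tool_pos: [505.0, -207.3, 14.0]
ee_rot: [[0.986, -0.166, 0.001], [-0.166, -0.986, -0.001], [0.001, 0.001, -1.0]]
ft_force: [-0.6, 0.4, 5.3]
gripper_width: 27.1
gripper_force: 41.7
```

Request:
jog_arm(increments=[[0.4,-0.1,0,0],[0.9,-0.1,0,0],[0.9,-0.1,0,0],[0.9,-0.1,0,0],[0.9,-0.1,0,0]])

```text
time: 18.47
tool_pos: [505.0, -207.3, 14.0]
ee_rot: [[0.986, -0.166, -0.002], [-0.166, -0.986, -0.0], [-0.002, 0.0, -1.0]]
ft_force: [-3.5, -0.7, 8.5]
gripper_width: 27.2
gripper_force: 42.2
```

Request:
jog_arm(increments=[[0,0,0,0],[0,0,0,0],[0,0,0,0],[0,0,0,0],[0,0,0,0],[0,0,0,0],[0,0,0,0],[0,0,10,0],[0,0,35,0],[0,0,75,0],[0,0,115,0],[-5,-20,140,0],[-10,-60,150,0],[-10,-100,150,0],[-10,-140,150,0],[-10,-180,150,0],[-10,-215,150,0],[-10,-250,150,0],[-10,-250,150,0]], jaw=0)

```text
time: 20.05
tool_pos: [494.3, -463.2, 164.3]
ee_rot: [[0.985, -0.171, 0.001], [-0.171, -0.985, -0.004], [0.002, 0.004, -1.0]]
ft_force: [-0.4, 0.7, -0.7]
gripper_width: 85.0
gripper_force: 0.0
```

```bash
python3 prof.py | grep -v '^-11'; python3 - <<'E'
from m import *
for n in("top","scene"):
    c=cam(n); P=world(c); meas(n,P,c["pixels"],22,45); save(c,n+"4")
print(manip.read_state()["tool_pos"],manip.read_state()["time"])
E
```

```text
top yel front -32.75
rear -114.5
red centroid -1.1674013581378875 integral/peak 4.318013
scene yel front -32.0
rear -118.25
red centroid 0.3931324968145708 integral/peak 3.3760107
top red 26 z 32.5 mean [-1.  -0.3] [[-3.799999952316284, 14.800000190734863], [-2.5999999046325684, -15.399999618530273], [2.4000000953674316, -15.199999809265137], [1.2000000476837158, 15.0]] 2.2
top blade 157 z 32.1 mean [-15.8  -0.2] [[-32.70000076293945, 39.29999923706055], [-32.5, -39.0], [1.0, -38.900001525878906], [0.800000011920929, 39.400001525878906]] 0.1
  centreline slope,b at mid 2.73 0.11
scene red 32 z 31.8 mean [ 0.3 -0.7] [[-3.200000047683716, -18.0], [3.0, -18.200000762939453], [4.300000190734863, 14.800000190734863], [-1.899999976158142, 15.0]] 87.8
scene blade 297 z 31.4 mean [-10.6   1.1] [[-33.29999923706055, 36.900001525878906], [-27.5, -40.900001525878906], [8.300000190734863, -38.20000076293945], [2.4000000953674316, 39.70000076293945]] 4.3
  centreline slope,b at mid -10.68 0.21
[ 495.31658695 -456.13129479  163.43643553] 20.25
```

Request:
jog_arm(increments=[[10,20,0,0.11],[20,40,0,0.23],[30,60,0,0.35],[40,80,0,0.47],[50,100,0,0.59],[60,120,0,0.71],[70,140,0,0.83],[78,160,0,0.95],[86,180,0,1.07],[94,200,0,1.19],[101,218,0,1.31],[106,229,0,1.43],[107.6,232.2,0,1.53],[107.6,232.2,0,1.564],[107.6,232.2,-30,1.564],[107.6,232.2,-65,1.564],[107.6,232.2,-85,1.564],[107.6,232.2,-95,1.564],[107.6,232.2,-95,1.564],[107.6,232.2,-95,1.564]])

```text
time: 21.92
tool_pos: [603.1, -224.1, 69.0]
ee_rot: [[0.172, 0.985, 0.0], [0.985, -0.172, -0.0], [-0.0, 0.0, -1.0]]
ft_force: [-0.1, -0.3, 0.6]
gripper_width: 84.8
gripper_force: 0.0
```

Request:
jog_arm(increments=[[0,0,0,0],[0,0,0,0],[0,0,0,0],[0,0,0,0],[0,0,0,0],[0,0,0,0],[0,0,0,0],[0,0,0,0],[0,0,0,0],[0,0,0,0],[0,0,0,0],[0,0,0,0]], jaw=1, grip_force=30)

```text
time: 22.92
tool_pos: [602.9, -225.2, 70.5]
ee_rot: [[0.173, 0.985, -0.001], [0.985, -0.173, -0.0], [-0.0, -0.001, -1.0]]
ft_force: [-4.6, 0.7, 7.8]
gripper_width: 13.4
gripper_force: 32.3
```

Request:
jog_arm(increments=[[0,0,0,-0.05],[0,0,0,-0.14],[0,0,0,-0.24],[0,0,0,-0.34],[0,0,0,-0.44],[0,0,0,-0.54],[0,0,0,-0.64],[0,0,0,-0.74],[0,0,0,-0.84],[0,0,0,-0.94],[0,0,0,-1.04],[0,0,0,-1.14],[0,0,0,-1.24],[0,0,0,-1.3],[0,0,0,-1.34],[0,0,0,-1.34]])

```text
time: 24.25
tool_pos: [602.2, -224.5, 70.5]
ee_rot: [[0.998, 0.056, -0.003], [0.056, -0.998, 0.001], [-0.003, -0.001, -1.0]]
ft_force: [-7.0, 3.1, 9.5]
gripper_width: 12.9
gripper_force: 32.6
```

```bash
python3 - <<'E'
from h import *
s=manip.read_state(); print(s["ft_force"],s["ft_torque"],s["gripper_width"],np.degrees(np.arctan2(s["ee_rot"][1][1],s["ee_rot"][0][1])))
E
```

```text
[-6.97492917  3.12858674  9.50134595] [ 0.34474772  1.1194861  -0.08267214] 12.904853481998371 -86.80246345839342
```

Request:
jog_arm(increments=[[0,0,0,-0.03],[0,0,0,-0.06],[0,0,0,-0.08],[0,0,0,-0.1],[0,0,0,-0.11],[0,0,0,-0.11]])

```text
time: 24.75
tool_pos: [602.1, -224.5, 70.5]
ee_rot: [[0.999, -0.047, -0.004], [-0.047, -0.999, -0.0], [-0.004, 0.001, -1.0]]
ft_force: [-6.1, 3.6, 9.9]
gripper_width: 13.6
gripper_force: 42.8
```

```bash
python3 - <<'E'
from h import *
s=manip.read_state(); print(s["ft_force"],s["ft_torque"],s["gripper_width"],np.degrees(np.arctan2(s["ee_rot"][1][1],s["ee_rot"][0][1])))
E
```

```text
[-6.14583639  3.59728926  9.88579318] [0.49075311 0.97635925 1.12132963] 13.630971813982478 -92.67919016433206
```

Request:
jog_arm(increments=[[0,0,0,0],[0,0,0,0],[0,0,0,0],[0,0,0,0],[0,0,0,0],[0,0,0,0],[0,0,15,0],[0,0,50,0],[0,0,90,0],[-20,-20,110,0],[-50,-50,120,0],[-80,-80,120,0],[-100,-120,120,0],[-110,-160,120,0],[-110,-200,120,0],[-110,-240,120,0],[-110,-240,120,0]], jaw=0)

```text
time: 26.17
tool_pos: [491.3, -471.9, 189.5]
ee_rot: [[0.998, -0.059, 0.001], [-0.059, -0.998, -0.005], [0.001, 0.005, -1.0]]
ft_force: [-0.9, 0.1, -0.2]
gripper_width: 85.6
gripper_force: 0.0
```

```bash
python3 prof.py | grep -v '^-11'; python3 - <<'E'
from m import *
for n in("top","scene"):
    c=cam(n); P=world(c); meas(n,P,c["pixels"],22,45); save(c,n+"5")
    d=P[...,:2]-F[n]; a=d@u; b=d@v; m=(P[...,2]>86)&(P[...,2]<100)&(abs(a-45)<45)&(abs(b)<45)
    r=cv2.minAreaRect(np.stack([a[m],b[m]],-1).astype(np.float32)); q=cv2.boxPoints(r); e=q[1:3]-q[0:2]; e=e[np.argmax(np.linalg.norm(e,axis=1))]
    print("knob",r[0],r[1],"bar angle from gap y, cw rad",np.mod(np.pi/2-np.arctan2(e[1],e[0]),np.pi))
print(manip.read_state()["tool_pos"],manip.read_state()["time"])
a=cv2.imread('pics/top5.png')[110:270,220:420];b=cv2.imread('pics/scene5.png')[165:325,215:415]
cv2.imwrite('pics/f.png',cv2.resize(np.hstack([a,b]),None,fx=2,fy=2))
E
```

```text
top yel front -32.5
rear -117.0
red centroid -1.156115887320699 integral/peak 4.310979
scene yel front -32.0
rear -118.25
red centroid 0.3910586727833593 integral/peak 3.3704913
top red 25 z 32.6 mean [-1.   0.2] [[-3.4000000953674316, 14.600000381469727], [-3.0999999046325684, -14.699999809265137], [1.2999999523162842, -14.699999809265137], [1.0, 14.600000381469727]] 0.6
top blade 156 z 32.3 mean [-15.8  -0.3] [[-33.79999923706055, 37.79999923706055], [-32.099998474121094, -39.400001525878906], [2.299999952316284, -38.70000076293945], [0.5, 38.599998474121094]] 1.3
  centreline slope,b at mid 2.24 -0.08
knob (44.30990982055664, -0.20600223541259766) (59.88766860961914, 14.653148651123047) bar angle from gap y, cw rad 1.3871688
scene red 34 z 31.4 mean [ 0.6 -0.5] [[-3.5, -18.0], [3.0999999046325684, -18.399999618530273], [4.800000190734863, 14.800000190734863], [-1.899999976158142, 15.100000381469727]] 87.2
scene blade 289 z 31.3 mean [-10.9   1.2] [[-33.5, 36.0], [-27.299999237060547, -41.20000076293945], [8.300000190734863, -38.29999923706055], [2.0, 38.79999923706055]] 4.6
  centreline slope,b at mid -5.52 0.07
knob (45.08283233642578, -0.07882118225097656) (59.922889709472656, 15.689804077148438) bar angle from gap y, cw rad 1.3862431
[ 493.05437277 -463.96329447  188.68652882] 26.3667
```

View pics/f.png

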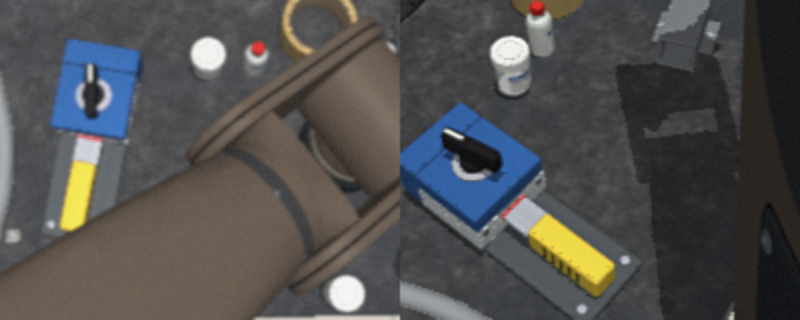

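The knob reads 1.39 rad, which is at its stop. The line is still at the face, and the jars and bottle haven't moved. I'm handing in now.

```bash
python3 -c "
from plant import manip
print(manip.hand_in())"
```

```text
the job is handed in; nothing more can be done
None
```

Job handed in at about 26 s: the gauge lies in the press gap with its red line within about 1 mm of the front face, the lock knob is at its clockwise stop (1.39 rad measured), and the jars and red-capped bottle look undisturbed in the final picture.

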